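# Screw down the short foot of a rocking hall dock

### The arm

A 7-joint arm with a two-finger parallel gripper is mounted at the origin on the work surface. World frame = base frame: x ahead of the robot, y to its left, z up, the work surface at z = 0. Lengths are in m, angles in rad, forces in N, time in s.
With the tool pointing down it reaches from about 0.425 to 0.875 m from the base axis. Payload 4.7 kg.
Tool frame: the origin (TCP) lies at the very end of the fingers, on their centre line; the grasp point (between the pads) lies 19 mm behind it; z points along the fingers, y is the line along which they close (so a half turn about z gives the same grasp; the last joint's range is limited). The gripper opens to 87 mm and grips with 3 to 60 N. Pads are 19 mm wide; open, the fingers measure 117 mm over their backs; the gripper's body (75 mm by 190 mm) begins 51 mm behind the grasp point.
Start: joints at [-1.182, 0.321, -0.07, 1.45, 0.023, 1.371, -0.057], TCP at [0.238, 0.605, 0.223] pointing down, gripper open.
Joint ranges: [-2.86, 2.86], [-0.3, 2.09], [-1.38, 1.24], [0.06, 2.45], [-1.56, 4.7], [0.09, 2.05], [-2.69, 2.69]. Speed limits (rad/s): [2.57, 2.57, 3.14, 3.14, 3.14, 3.14, 3.14].

### API

Orientations are given as a rotation vector (axis times angle).
In Python, from bench import ctrl, imaging, ticket gives the robot as it stands.
- The arm moves only by the tool jog_arm, never from a script. Its argument "rows" is text: rows parted by semicolons, each of 7 numbers parted by spaces: the shift along the tool's x, y, z in cm, then the turn, a rotation vector about the tool's x, y, z in rad, then the closure, from -1 (fully open) to 1 (shut), so that 0 is half open. A call has 1 to 5 rows; each row shifts and turns the commanded pose from where the row before left it, along the tool's axes as they then stand; what a row does not reach is not made up. A row lasts 1/8 s, in which the tool goes at most 62.5 mm and 10.7 degrees, less where a joint would pass 70% of its speed; a pose out of reach is approached as far as the arm can. A call with a gripper value outside its range is refused whole. The fingers move at their own pace and stop on an object; "force" is the grip in N (left out, the last holds). Time passes only in rows, so rows that do not move let the fingers close. It gives the time, the measured TCP pose, the force, the opening and the grip force at its end, in the units of the state.
- ctrl.get_state(): the state, without advancing time (a new reading comes with each control period).
- imaging.get_image(name): name is "scene" or "top" or "wrist"; returns a dict with "img" (400x640x3 uint8, blue, green, red), "vertical_fov" (degrees; the focal length in pixels is half the picture's height over the tangent of half this angle, whatever the lens; pixels are square), "cx", "cy" (the principal point, pixels), "origin" and "orientation" of the camera in the world. Camera axes: x right, y down, z forward; pixel columns grow to the right and rows downward; lengths in m; the calibration is good to about 2 mm. A picture is of the moment at which its call begins. There is no depth.
- ticket.close_job(): hands the job in; it is judged then, once.
The state is a dict: "time": time; "joint_positions": joint angles; "qd": joint speeds; "joint_torque": joint torques, N m; "position": TCP position; "tool_rot": TCP orientation; "ft_force": force on the tool from outside, world axes, zero at the start; "torque": the same for the moment, N m; "grip_width": opening from 0.0 (shut) to 1.0 (fully open); "grip_force": force on a finger pad.
Only numpy, scipy, OpenCV 4.12 (cv2) and the standard library are available. Lean on these libraries where they do the work, as an engineer would, in place of code of your own. Each camera call takes 0.05 s, during which the arm holds its last target. There are 200 camera calls.

### The job

The white dock shelf rocks because one of its two wing-headed front feet hangs clear of its cork disc. Find which one by pressing, screw that foot down (clockwise from above) just until the dock stands firm and rocks no more whichever corner is pressed, and leave the other wing as it is. Do not wind on past that, since a foot screwed too far makes the dock rock the other way; let go at the end and do not shift the dock or the things around it.

Things in the scene. Friction and masses are not known exactly. Their poses are not given: they have to be found in the camera images.
- dock: White pine dock shelf, 3.5 kg, loose on four rubber-soled feet. Origin: at table height under the middle of its base board; +x to its back (away from the robot), +y left. Board 250 (x) x 380 (y) x 20 mm, top 38 mm above the table; a bay box on its rear half (x 0 to 125 mm) is 104 mm high; the front half is a ledge with an adjustable foot at each front corner (x -85, y +150 or -150 mm).
- wing_left_grip (a point): Centre of the beech wing heading the left front foot screw (dock's +y side): an upright-sided bar 64 mm long (its x axis), 24 thick (its y axis), 34 high, its centre 75 mm above the table. The screw under it is 22 mm thick; the board is 20 mm below the bar. Nothing else higher than 10 mm stands on the board within 60 mm of the screw's axis. Wing, screw and foot move up and down together.
- wing_right_grip (a point): Centre of the same wing on the right front foot screw (dock's -y side), same sizes and thread.
- wing_left (a joint): Angle of the left wing about its upright screw, rad, growing clockwise seen from above; clockwise drives the foot down, 5 mm a full turn (0.8 mm per rad). At 0 the bar lies along the dock's x. Starts between -0.4 and 0.4 whether or not the foot bears. The screw turns stiffly (0.06 N m) and stays where left. Range -4 to 15.
- wing_right (a joint): Angle of the right wing about its upright screw, with the same sense, thread, stiffness, start and range as the left.
- foot_left: Left front foot: sole with its screw and wing; origin on the screw's axis, 37 mm below the wing's centre. Its sole stands over a cork disc hidden under the board, 1 to 5 mm thick. The disc of one front foot, left or right, is thinner, and that foot hangs 2 to 4 mm clear. Pressed at the wing it sags 0.08 mm per N, then at 4 to 8 N tips the dock until it lands; a bearing foot gives about 0.03 mm per N.
- foot_right: Right front foot, built as the left. The soles are springy: as the hanging foot is screwed down, from its first touch all four feet share the load over about 1.4 mm of further travel (1.8 rad), most evenly half-way; past that the other front foot lifts and the dock rocks again.
- rear_left: The left rear foot, not adjustable: rubber sole under the board at x = 95, y = 150 mm of the dock. Origin at its underside.
- rear_right: The right rear foot, not adjustable: rubber sole under the board at x = 95, y = -150 mm of the dock. Origin at its underside.
- coin_cup: Copper coin cup, 66 mm across and 66 mm high, standing on the ledge midway between the wings. Loose; leave it. Origin at the centre of its underside.
- key_fob: Green enamel key fob, about 75 x 34 x 8 mm, lying on the ledge near its front edge between the wings. Loose; leave it. Origin at its underside.
- tealight: Smoked glass tealight holder, 82 mm across, 75 mm high, on the table to the left. Leave it. Origin at its underside.
- clothes_brush: Wooden clothes brush, 170 x 50 x 41 mm, on the table to the left. Leave it. Origin at its underside.
- torch: Aluminium torch, 145 mm long, 42 mm thick, lying on the table to the right. Leave it. Origin at its underside.
- glasses_case: Dark glasses case, 155 x 62 x 42 mm, on the table to the right. Leave it. Origin at its underside.

How it is judged:
By the outcome, as a careful person would: the job done as asked, in the order asked, and still so for the second after the job is handed in, with the robot touching nothing.
It also fails if it takes over 67 s, if anything falls off the work surface, if the arm or the gripper's body presses on something with over 40 N, if the wrist force passes 120 N, or if a joint passes its speed limit or range.

## Working session

There is one attempt and no reset: what is moved stays moved. The work goes in short steps, Python scripts to look and compute and a tool call to move; the robot and the scene stay as the last step left them, time stands still between calls to the robot, and variables do not carry over. Pictures are saved under pics/ and viewed, at most 10 in all, crops included, and the job is handed in when it is done.

Besides the shell and the picture viewer there is one more tool, called after "Request:" as name(argument=value, ...) on one line, values as JSON. jog_arm: Moves the arm, as the interface text tells. Its arguments: {"type":"object","properties":{"rows":{"type":"string"},"force":{"type":"number"}},"required":["rows"]}

```bash
mkdir -p pics
python3 - <<'E'
from bench import ctrl, imaging
import cv2
s=ctrl.get_state();print(s)
for n in("scene","top"):
    d=imaging.get_image(n);cv2.imwrite(f"pics/{n}0.png",d["img"]);print(n,{k:v for k,v in d.items() if k!="img"})
E
```

```text
{'time': 0.0, 'joint_positions': array([-1.18188839,  0.32180681, -0.07006508,  1.45169686,  0.02263335,
        1.37079532, -0.05690215]), 'qd': array([ 7.97430627e-05,  6.85515743e-04, -9.72079685e-04, -1.89056735e-03,
        2.18253976e-03, -1.13504133e-03, -6.37966275e-04]), 'joint_torque': array([ 1.96997112e-04, -4.91288352e+01, -4.03869404e-01, -3.12519729e+01,
       -6.39267638e-02,  4.39667038e-02,  1.72308191e-04]), 'position': array([0.23782436, 0.60432429, 0.22146092]), 'tool_rot': array([-5.85239360e-01, -3.08637401e+00,  2.99575168e-03]), 'ft_force': array([ 0.14176929, -0.3155932 , -0.27232312]), 'torque': array([0.00960207, 0.00772222, 0.01826499]), 'grip_force': 0.0, 'grip_width': 1.000946378575106}
scene {'vertical_fov': 55.06564289478668, 'cx': 320.13723857835436, 'cy': 196.87593205740419, 'origin': array([1.43957641, 0.12376156, 1.09999412]), 'orientation': array([-1.68730364, -1.96006173,  0.70010914])}
top {'vertical_fov': 42.730131876644315, 'cx': 328.8812579665113, 'cy': 193.1633307368792, 'origin': array([0.46854509, 0.02370921, 1.48727932]), 'orientation': array([-2.20260714,  2.14825803, -0.09463152])}
```

```bash
ls; ls pics
```

```text
pics
scene0.png
top0.png
```

View pics/top0.png

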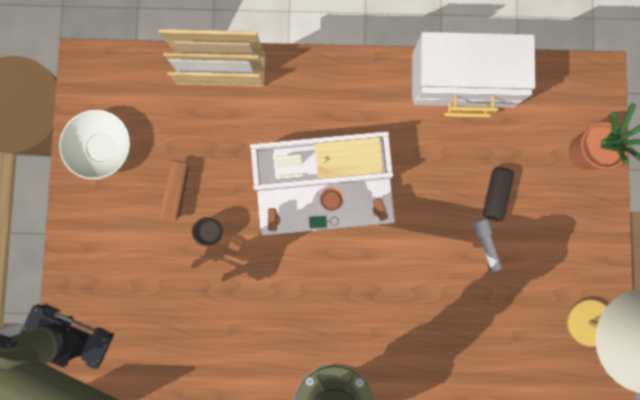

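View pics/scene0.png

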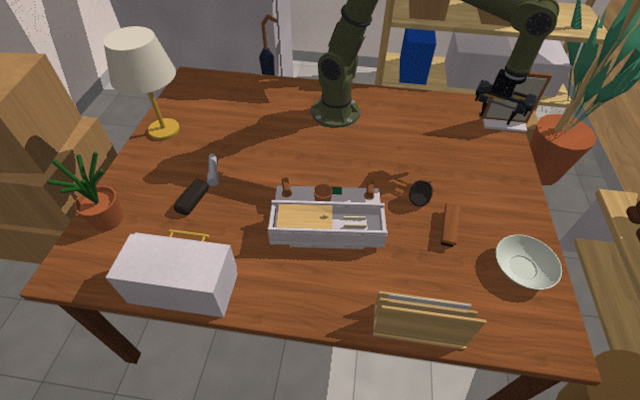

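The top picture shows the wings at about (272,219) left and (380,208) right. The dock's front corners are at (261,234) and (395,222), and its rear box-top corners at (251,145) and (388,132).

```bash
cat > h.py <<'E'
import numpy as np, cv2
from bench import ctrl, imaging
from scipy.spatial.transform import Rotation as R
def ray(d,u,v,z):
    f=200/np.tan(np.radians(d["vertical_fov"])/2)
    w=R.from_rotvec(d["orientation"]).apply([(u-d["cx"])/f,(v-d["cy"])/f,1])
    return d["origin"]+w*(z-d["origin"][2])/w[2]
def proj(d,p):
    f=200/np.tan(np.radians(d["vertical_fov"])/2)
    c=R.from_rotvec(d["orientation"]).inv().apply(np.array(p)-d["origin"])
    return c[...,0]/c[...,2]*f+d["cx"], c[...,1]/c[...,2]*f+d["cy"]
E
python3 - <<'E'
from h import *
d=imaging.get_image("top")
for n,u,v,z in[("wL",272,219,.085),("wR",380,208,.085),("fl",261,234,.038),("fr",395,222,.038),("bl",251,145,.104),("br",388,132,.104),("cup",331,199,.104),("tl",207,231,.075)]:print(n,ray(d,u,v,z).round(4))
c=d["img"][120:245,240:410];cv2.imwrite("pics/c1.png",cv2.resize(c,None,fx=4.5,fy=4.5,interpolation=cv2.INTER_CUBIC))
print(ctrl.get_state()["time"])
s=ctrl.get_state();print(R.from_rotvec(s["tool_rot"]).as_matrix().round(3))
w=imaging.get_image("wrist");Rt=R.from_rotvec(s["tool_rot"])
print(Rt.inv().apply(w["origin"]-s["position"]),(Rt.inv()*R.from_rotvec(w["orientation"])).as_matrix().round(3),w["vertical_fov"])
E
```

```text
wL [0.5177 0.1813 0.085 ]
wR [ 0.5552 -0.1142  0.085 ]
fl [0.4762 0.2161 0.038 ]
fr [ 0.5195 -0.1619  0.038 ]
bl [0.718  0.2437 0.104 ]
br [ 0.7635 -0.1309  0.104 ]
cup [0.5752 0.021  0.104 ]
tl [0.4805 0.3603 0.075 ]
0.15
[[-0.931  0.366 -0.   ]
 [ 0.366  0.931 -0.001]
 [-0.    -0.001 -1.   ]]
[ 0.06820927  0.00073229 -0.16243359] [[-0.001 -0.969 -0.249]
 [ 1.    -0.001 -0.   ]
 [ 0.    -0.249  0.969]] 66.57495784309286
```

View pics/c1.png

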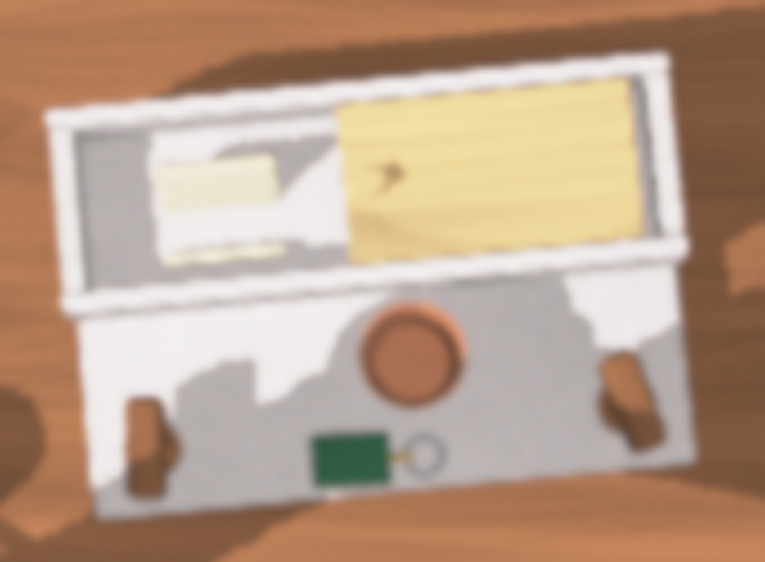

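The crop shows the left bar's top from (145,400) to (147,497) and the right bar's from (618,354) to (650,448). The fob is at (350,460) and the cup at (413,355). I'll start moving now and do the geometry alongside.

Run:
```python
from h import *
d=imaging.get_image("top")
for n,a,b in[("L",(145,402),(147,495)),("R",(618,356),(650,446))]:
    A,B=[ray(d,p[0]/4.5+240,p[1]/4.5+120,.092)for p in(a,b)];v=A-B
    print(n,(A+B)[:2]/2,np.hypot(*v[:2]),np.arctan2(v[1],v[0]))
```

```text
L [0.51567959 0.17920291] 0.056354776207410286 0.056237427132597134
R [ 0.5518823  -0.11598636] 0.057891625818724 0.35824955197973796
```

Request:
jog_arm(rows="0 0 0 0 0 -0.125 -1; 0 0 0 0 0 -0.125 -1; 0 0 0 0 0 -0.125 -1; -4 -5 0 0 0 0 -1; -4 -5 0 0 0 0 -1")

```text
time: 0.88
position: [0.3165, 0.5064, 0.2222]
tool_rot: [-0.004, 3.141, -0.001]
ft_force: [0.8, 0.4, -0.3]
grip_width: 1.0
grip_force: 0.0
```

Request:
jog_arm(rows="-3.4 -5.4 0 0 0 0 -1; -3.4 -5.4 0 0 0 0 -0.5; -3.4 -5.4 0 0 0 0 0; -3.4 -5.4 0 0 0 0 0.5; -3.4 -5.4 0 0 0 0 1", force=20)

```text
time: 1.5
position: [0.4835, 0.2411, 0.2228]
tool_rot: [-0.001, 3.141, 0.001]
ft_force: [0.5, 0.4, 0.5]
grip_width: 0.632
grip_force: 0.0
```

Request:
jog_arm(rows="-3.0 -5.5 0 0 0 0 1; 0 0 3 0 0 0 1; 0 0 0 0 0 0 1")

```text
time: 1.88
position: [0.5111, 0.187, 0.1905]
tool_rot: [-0.002, -3.137, 0.002]
ft_force: [-1.5, 0.8, 0.1]
grip_width: 0.287
grip_force: 0.0
```

Run:
```python
from h import *
s=ctrl.get_state();print(s["position"],s["tool_rot"],s["ft_force"],s["joint_positions"].round(2),s["grip_width"])
d=imaging.get_image("wrist");print({k:v for k,v in d.items() if k!="img"});cv2.imwrite("pics/w1.png",d["img"])
```

```text
[0.51110145 0.18701631 0.19052058] [-1.67418743e-03 -3.13720886e+00  2.45404251e-03] [-1.45990226  0.8443555   0.13470313] [-0.6   0.12  0.22  1.76 -0.03  1.27  1.19] 0.28702768217900454
{'vertical_fov': 66.57495784309286, 'cx': 316.72219355242663, 'cy': 198.2925848657672, 'origin': array([0.44389591, 0.1882167 , 0.35323712]), 'orientation': array([2.09074819, 2.0878739 , 0.25743111])}
```

View pics/w1.png

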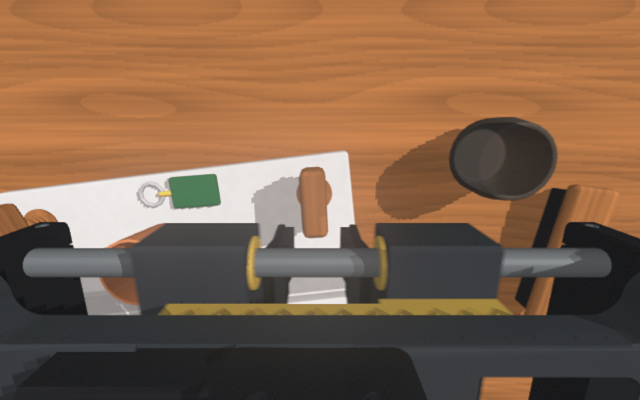

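The wrist view shows the left bar from about (313,168) to (315,237), the front-left dock corner at (347,152), and the tealight on the right at (505,155).

Run:
```python
from h import *
d=imaging.get_image("wrist")
a,b=ray(d,312.5,168,.092),ray(d,315,237,.092);print((a+b)/2,b-a,np.hypot(*(b-a)[:2]),np.arctan2(*(b-a)[1::-1]))
print(ray(d,347,152,.038))
```

```text
[0.51568268 0.18647326 0.092     ] [0.06381397 0.00209951 0.        ] 0.06384849358427683 0.032888677442319596
[0.47530581 0.22030755 0.038     ]
```

Request:
jog_arm(rows="-0.7 -0.6 3 0 0 0 1; 0 0 4 0 0 0 1; 0 0 1.4 0 0 0 1; 0 0 0 0 0 0 1")

```text
time: 2.48
position: [0.5193, 0.1829, 0.1088]
tool_rot: [0.003, -3.141, 0.0]
ft_force: [-0.8, 0.5, -0.6]
grip_width: 0.01
grip_force: 0.0
```

Request:
jog_arm(rows="0 0 0.6 0 0 0 1; 0 0 0.5 0 0 0 1; 0 0 0 0 0 0 1; 0 0 0 0 0 0 1")

```text
time: 2.98
position: [0.5198, 0.1821, 0.0978]
tool_rot: [-0.0, 3.141, 0.0]
ft_force: [0.2, -0.5, 0.3]
grip_width: 0.003
grip_force: 0.0
```

Request:
jog_arm(rows="0 0 0.2 0 0 0 1; 0 0 0 0 0 0 1; 0 0 0 0 0 0 1")

```text
time: 3.35
position: [0.5196, 0.182, 0.0956]
tool_rot: [0.0, -3.142, -0.0]
ft_force: [1.0, 0.7, -0.3]
grip_width: 0.004
grip_force: 0.0
```

Request:
jog_arm(rows="0 0 0.1 0 0 0 1; 0 0 0 0 0 0 1; 0 0 0 0 0 0 1")

```text
time: 3.72
position: [0.5196, 0.182, 0.0946]
tool_rot: [-0.0, 3.142, 0.0]
ft_force: [0.5, -0.5, 0.5]
grip_width: 0.008
grip_force: 0.0
```

Request:
jog_arm(rows="0 0 0.1 0 0 0 1; 0 0 0 0 0 0 1; 0 0 0 0 0 0 1")

```text
time: 4.1
position: [0.5196, 0.182, 0.0936]
tool_rot: [-0.0, 3.142, 0.0]
ft_force: [0.1, -0.2, 0.4]
grip_width: 0.005
grip_force: 0.0
```

Accurate z tracking; continue pressing, in 1 mm then finer steps.

Request:
jog_arm(rows="0 0 0.1 0 0 0 1; 0 0 0 0 0 0 1; 0 0 0 0 0 0 1")

```text
time: 4.47
position: [0.5196, 0.182, 0.0926]
tool_rot: [-0.0, 3.142, 0.0]
ft_force: [0.3, 0.6, -0.3]
grip_width: 0.006
grip_force: 0.0
```

Request:
jog_arm(rows="0 0 0.05 0 0 0 1; 0 0 0 0 0 0 1; 0 0 0 0 0 0 1")

```text
time: 4.85
position: [0.5196, 0.182, 0.0921]
tool_rot: [-0.0, 3.142, 0.0]
ft_force: [0.6, -0.6, -0.8]
grip_width: 0.004
grip_force: 0.0
```

Request:
jog_arm(rows="0 0 0.05 0 0 0 1; 0 0 0 0 0 0 1; 0 0 0 0 0 0 1")

```text
time: 5.22
position: [0.5196, 0.182, 0.0916]
tool_rot: [-0.0, 3.142, 0.0]
ft_force: [0.7, 0.1, 0.9]
grip_width: 0.004
grip_force: 0.0
```

Request:
jog_arm(rows="0 0 0.05 0 0 0 1; 0 0 0 0 0 0 1; 0 0 0 0 0 0 1")

```text
time: 5.6
position: [0.5197, 0.1821, 0.0912]
tool_rot: [-0.0, 3.141, 0.0]
ft_force: [0.1, -1.3, 1.0]
grip_width: 0.004
grip_force: 0.5
```

Request:
jog_arm(rows="0 0 0.05 0 0 0 1; 0 0 0 0 0 0 1; 0 0 0 0 0 0 1")

```text
time: 5.98
position: [0.5197, 0.1821, 0.0909]
tool_rot: [-0.0, 3.141, 0.0]
ft_force: [-0.2, -1.7, 3.9]
grip_width: 0.004
grip_force: 2.1
```

Request:
jog_arm(rows="0 0 0.05 0 0 0 1; 0 0 0 0 0 0 1; 0 0 0 0 0 0 1")

```text
time: 6.35
position: [0.5197, 0.1822, 0.0906]
tool_rot: [-0.001, 3.141, 0.001]
ft_force: [-1.9, -1.6, 6.6]
grip_width: 0.009
grip_force: 3.0
```

Request:
jog_arm(rows="0 0 0.05 0 0 0 1; 0 0 0 0 0 0 1; 0 0 0 0 0 0 1")

```text
time: 6.72
position: [0.5195, 0.1823, 0.0901]
tool_rot: [-0.001, 3.142, 0.001]
ft_force: [-1.8, -0.7, 5.0]
grip_width: 0.005
grip_force: 3.1
```

Request:
jog_arm(rows="0 0 0.05 0 0 0 1; 0 0 0 0 0 0 1; 0 0 0 0 0 0 1")

```text
time: 7.1
position: [0.5194, 0.1824, 0.0896]
tool_rot: [0.001, -3.141, -0.001]
ft_force: [-2.9, 0.2, 6.3]
grip_width: 0.003
grip_force: 3.3
```

Request:
jog_arm(rows="0 0 0.05 0 0 0 1; 0 0 0 0 0 0 1; 0 0 0 0 0 0 1")

```text
time: 7.48
position: [0.5192, 0.1825, 0.0891]
tool_rot: [0.001, -3.141, -0.001]
ft_force: [-3.1, -0.3, 6.2]
grip_width: 0.002
grip_force: 3.4
```

Request:
jog_arm(rows="0 0 0.05 0 0 0 1; 0 0 0 0 0 0 1; 0 0 0 0 0 0 1")

```text
time: 7.85
position: [0.5192, 0.1825, 0.0888]
tool_rot: [0.001, -3.141, -0.001]
ft_force: [-3.2, -0.2, 7.9]
grip_width: 0.006
grip_force: 4.1
```

Request:
jog_arm(rows="0 0 0.05 0 0 0 1; 0 0 0 0 0 0 1; 0 0 0 0 0 0 1")

```text
time: 8.22
position: [0.5192, 0.1826, 0.0887]
tool_rot: [0.001, -3.141, -0.001]
ft_force: [-5.1, 0.1, 10.9]
grip_width: 0.004
grip_force: 5.2
```

Request:
jog_arm(rows="0 0 0.05 0 0 0 1; 0 0 0 0 0 0 1; 0 0 0 0 0 0 1")

```text
time: 8.6
position: [0.5193, 0.1826, 0.0886]
tool_rot: [0.001, -3.141, -0.002]
ft_force: [-4.6, -1.7, 11.7]
grip_width: 0.011
grip_force: 6.3
```

The left foot hangs: it tipped at about 6 N and landed after about 2.4 mm. That needs roughly (2.4+0.7)/0.8 ≈ 3.9 rad. Now I'll lift, open and straddle the bar.

Request:
jog_arm(rows="0 0 -1.2 0 0 0 1; 0 0 0 0 0 -0.03 0; 0 0 0 0 0 0 0; 0 0 0 0 0 0 0; 0 0 0 0 0 0 0", force=12)

```text
time: 9.22
position: [0.5194, 0.1819, 0.0987]
tool_rot: [0.047, -3.141, 0.0]
ft_force: [0.1, 0.4, -0.8]
grip_width: 0.374
grip_force: 0.0
```

Run:
```python
from h import *
s=ctrl.get_state();print(s["position"],s["grip_width"],s["joint_positions"].round(2))
d=imaging.get_image("wrist");cv2.imwrite("pics/w2.png",d["img"])
```

```text
[0.51940198 0.18190374 0.098664  ] 0.37400919791470727 [-0.58  0.21  0.22  1.86 -0.05  1.08  1.26]
```

View pics/w2.png

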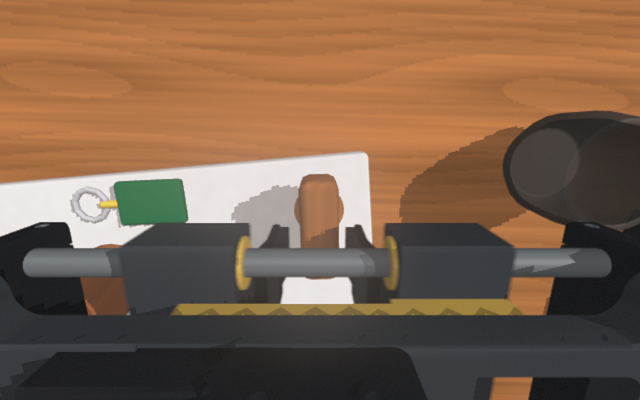

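The bar sits between the open fingers from (318,176) to (321,277), nearly aligned with the tool; the fob and tealight are clear.

Run:
```python
from h import *
d=imaging.get_image("wrist");s=ctrl.get_state()
a,b=ray(d,318,175,.091),ray(d,320.5,278,.091);print((a+b)/2,b-a,s["position"])
```

```text
[0.51384376 0.18414338 0.091     ] [0.06441115 0.00352164 0.        ] [0.51951584 0.18195417 0.09884401]
```

Request:
jog_arm(rows="0 0 2 0 0 0 0; 0 0 1.5 0 0 0 0; 0 0 0.6 0 0 0 0; 0 0 0 0 0 0 0")

```text
time: 9.82
position: [0.5194, 0.1819, 0.0577]
tool_rot: [0.047, -3.14, 0.001]
ft_force: [0.1, -0.3, 0.1]
grip_width: 0.5
grip_force: 0.0
```

Request:
jog_arm(rows="0.3 0.15 0 0 0 -0.02 0; 0 0 0 0 0 0 1; 0 0 0 0 0 0 1; 0 0 0 0 0 0 1; 0 0 0 0 0 0 1")

```text
time: 10.45
position: [0.5167, 0.1834, 0.0583]
tool_rot: [-0.079, 3.14, 0.0]
ft_force: [-0.7, -0.4, 1.1]
grip_width: 0.276
grip_force: 12.0
```

Request:
jog_arm(rows="0 0 0 0 0 0 1; 0 0 0 0 0 0 1")

```text
time: 10.7
position: [0.5167, 0.1834, 0.0582]
tool_rot: [-0.079, 3.14, 0.0]
ft_force: [0.1, -1.6, 0.4]
grip_width: 0.276
grip_force: 12.0
```

Request:
jog_arm(rows="0 0 0.014 0 0 0.18 1; 0 0 0.014 0 0 0.18 1; 0 0 0.014 0 0 0.18 1; 0 0 0.014 0 0 0.18 1; 0 0 0 0 0 0 1")

```text
time: 11.32
position: [0.517, 0.184, 0.0577]
tool_rot: [1.029, 2.967, 0.002]
ft_force: [0.4, 0.1, 0.5]
grip_width: 0.273
grip_force: 12.0
```

Request:
jog_arm(rows="0 0 0.014 0 0 0.18 1; 0 0 0.014 0 0 0.18 1; 0 0 0.014 0 0 0.18 1; 0 0 0.014 0 0 0.14 1; 0 0 0 0 0 0 1")

```text
time: 11.95
position: [0.5174, 0.1842, 0.0573]
tool_rot: [1.957, 2.456, 0.003]
ft_force: [3.3, 1.9, 0.3]
grip_width: 0.277
grip_force: 12.0
```

Request:
jog_arm(rows="0 0 0.014 0 0 0.18 1; 0 0 0.014 0 0 0.18 1; 0 0 0.014 0 0 0.18 1; 0 0 0.014 0 0 0.16 1; 0 0 0 0 0 0 1")

```text
time: 12.58
position: [0.5179, 0.184, 0.0568]
tool_rot: [2.68, 1.638, 0.005]
ft_force: [4.5, 1.3, -2.3]
grip_width: 0.272
grip_force: 12.0
```

Request:
jog_arm(rows="0 0 0.014 0 0 0.18 1; 0 0 0.014 0 0 0.18 1; 0 0 0.014 0 0 0.18 1; 0 0 0.014 0 0 0.16 1; 0 0 0 0 0 0 1")

```text
time: 13.2
position: [0.5182, 0.1835, 0.0563]
tool_rot: [3.08, 0.619, 0.006]
ft_force: [5.4, 1.1, -1.1]
grip_width: 0.277
grip_force: 12.0
```

Run:
```python
from h import *
s=ctrl.get_state();print(s["position"],s["joint_positions"].round(2),s["ft_force"],s["torque"])
x=R.from_rotvec(s["tool_rot"]).as_matrix()[:,1];print(np.arctan2(x[1],x[0]))
```

```text
[0.51823181 0.18354781 0.05626115] [-0.91  0.28  0.6   1.91 -0.19  1.   -1.41] [ 5.36702405  1.11055373 -1.06311088] [ 0.1462393  -1.27365491 -0.0507595 ]
-1.174206991229971
```

Request:
jog_arm(rows="0.06 0 0.014 0 0 0.18 1; 0 0 0.014 0 0 0.18 1; 0 0 0.012 0 0 0.18 1; 0 0 0 0 0 0.18 1; 0 0 0 0 0 0 1")

```text
time: 13.82
position: [0.5183, 0.183, 0.0559]
tool_rot: [3.101, -0.504, 0.004]
ft_force: [4.9, 0.1, 0.4]
grip_width: 0.274
grip_force: 12.0
```

Request:
jog_arm(rows="0 0 0 0 0 0.15 1; 0 0 0 0 0 0.15 1; 0 0 0 0 0 0 1;0 0 0 0 0 0 1")

```text
time: 14.32
position: [0.5183, 0.1829, 0.0558]
tool_rot: [-2.991, 0.961, -0.003]
ft_force: [4.8, -1.5, 0.1]
grip_width: 0.273
grip_force: 12.0
```

Run:
```python
from h import *
s=ctrl.get_state();print(s["position"],s["joint_positions"].round(2),s["ft_force"],s["torque"])
x=R.from_rotvec(s["tool_rot"]).as_matrix()[:,1];print(np.arctan2(x[1],x[0]))
```

```text
[0.51827575 0.18285326 0.05582297] [-1.05  0.32  0.77  1.91 -0.26  1.01 -2.37] [ 4.76839164 -1.52190184  0.11100524] [-0.2204981  -1.09363445 -0.08366015]
-2.1924106084354635
```

Request:
jog_arm(rows="0 0 0 0 0 0 0; 0 0 0 0 0 0 0; 0 0 0 0 0 0 0; 0 0 -2 0 0 0 0; 0 0 -2.2 0 0 0 0.5", force=20)

```text
time: 14.95
position: [0.5171, 0.1835, 0.0988]
tool_rot: [2.988, -0.97, -0.0]
ft_force: [-0.7, 0.1, -0.4]
grip_width: 0.452
grip_force: 0.0
```

Request:
jog_arm(rows="0 0 0 0 0 0 1; 0 0 0 0 0 0 1; 0 0 0 0 0 0 1;0 0 0 0 0 0 1; 0 0 0 0 0 0 1")

```text
time: 15.58
position: [0.5169, 0.1835, 0.0971]
tool_rot: [2.987, -0.971, -0.001]
ft_force: [0.3, -0.0, -0.1]
grip_width: 0.011
grip_force: 0.0
```

Request:
jog_arm(rows="0 0 0.5 0 0 0 1;0 0 0 0 0 0 1; 0 0 0 0 0 0 1")

```text
time: 15.95
position: [0.5171, 0.1836, 0.0923]
tool_rot: [2.988, -0.971, -0.0]
ft_force: [-0.4, 0.5, -1.4]
grip_width: 0.004
grip_force: 0.0
```

Request:
jog_arm(rows="0 0 0.2 0 0 0 1;0 0 0.1 0 0 0 1; 0 0 0 0 0 0 1;0 0 0 0 0 0 1")

```text
time: 16.45
position: [0.5171, 0.1837, 0.0895]
tool_rot: [-2.988, 0.971, -0.0]
ft_force: [-0.6, 0.3, -1.1]
grip_width: 0.005
grip_force: 0.0
```

Request:
jog_arm(rows="0 0 0.05 0 0 0 1;0 0 0 0 0 0 1;0 0 0 0 0 0 1")

```text
time: 16.82
position: [0.5171, 0.1837, 0.0889]
tool_rot: [-2.988, 0.971, -0.0]
ft_force: [-0.7, -0.2, -0.9]
grip_width: 0.01
grip_force: 0.0
```

Request:
jog_arm(rows="0 0 0.05 0 0 0 1;0 0 0 0 0 0 1;0 0 0 0 0 0 1")

```text
time: 17.2
position: [0.5172, 0.1837, 0.0886]
tool_rot: [-2.988, 0.971, -0.0]
ft_force: [-0.5, -0.7, 3.4]
grip_width: 0.008
grip_force: 1.2
```

Request:
jog_arm(rows="0 0 0.05 0 0 0 1;0 0 0 0 0 0 1;0 0 0 0 0 0 1")

```text
time: 17.58
position: [0.5174, 0.1838, 0.0885]
tool_rot: [-2.987, 0.97, -0.0]
ft_force: [-1.1, -0.3, 5.2]
grip_width: 0.008
grip_force: 2.9
```

Request:
jog_arm(rows="0 0 0.05 0 0 0 1;0 0 0 0 0 0 1;0 0 0 0 0 0 1")

```text
time: 17.95
position: [0.5175, 0.1839, 0.0885]
tool_rot: [-2.987, 0.97, -0.0]
ft_force: [-3.0, -0.5, 7.9]
grip_width: 0.003
grip_force: 4.3
```

Request:
jog_arm(rows="0 0 0.05 0 0 0 1;0 0 0 0 0 0 1;0 0 0 0 0 0 1")

```text
time: 18.32
position: [0.5176, 0.1839, 0.0884]
tool_rot: [-2.987, 0.97, -0.0]
ft_force: [-3.2, -0.2, 11.5]
grip_width: 0.006
grip_force: 5.7
```

Request:
jog_arm(rows="0 0 0.05 0 0 0 1;0 0 0 0 0 0 1;0 0 0 0 0 0 1")

```text
time: 18.7
position: [0.5177, 0.1839, 0.0883]
tool_rot: [-2.986, 0.97, 0.0]
ft_force: [-4.0, -1.3, 13.4]
grip_width: 0.003
grip_force: 7.1
```

Request:
jog_arm(rows="0 0 -4 0 0 0 1;0 0 -4 0 0 0 1;4.02 4.46 0 0 0 0 1;4.02 4.46 0 0 0 0 1;4.02 4.46 0 0 0 0 1")

```text
time: 19.32
position: [0.536, 0.003, 0.1665]
tool_rot: [-2.987, 0.969, -0.001]
ft_force: [1.2, -0.1, 0.1]
grip_width: 0.006
grip_force: 0.0
```

Request:
jog_arm(rows="4.02 4.46 0 0 0 0 1;4.02 4.46 0 0 0 0 1;0 0 0 0 0 0 1;0 0 3 0 0 0 1;0 0 0 0 0 0 1")

```text
time: 19.95
position: [0.5469, -0.1134, 0.1343]
tool_rot: [2.987, -0.969, -0.007]
ft_force: [0.8, -0.2, 0.1]
grip_width: 0.004
grip_force: 0.0
```

Run:
```python
from h import *
s=ctrl.get_state();print(s["position"],s["tool_rot"],s["joint_positions"].round(2))
d=imaging.get_image("wrist");cv2.imwrite("pics/w3.png",d["img"])
print([np.round(proj(d,[p]),0).ravel() for p in((.5518,-.1146,.092),)])
```

```text
[ 0.54692989 -0.11343752  0.13434168] [ 2.98737573 -0.96896609 -0.00729925] [-0.68  0.28  0.98  1.82 -0.25  1.18 -1.82]
[array([315., 211.])]
```

View pics/w3.png

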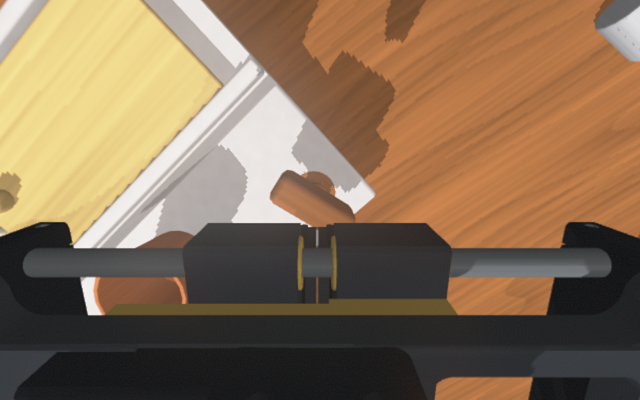

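The right bar's left end is at (279,183) and it runs towards (355,220), centred near (320,207). That agrees with the predicted (315,211).

Request:
jog_arm(rows="0 0 2 0 0 0 1;0 0 1.2 0 0 0 1; 0 0 0.3 0 0 0 1;0 0 0 0 0 0 1;0 0 0 0 0 0 1")

```text
time: 20.62
position: [0.5491, -0.115, 0.1019]
tool_rot: [-2.988, 0.971, -0.001]
ft_force: [0.2, 0.6, 0.4]
grip_width: 0.006
grip_force: 0.0
```

Request:
jog_arm(rows="0.24 -0.17 0.6 0 0 0 1;0 0 0.2 0 0 0 1; 0 0 0 0 0 0 1;0 0 0 0 0 0 1")

```text
time: 21.12
position: [0.5516, -0.115, 0.0935]
tool_rot: [-2.988, 0.971, -0.0]
ft_force: [-0.7, 0.4, 0.3]
grip_width: 0.008
grip_force: 0.0
```

Request:
jog_arm(rows="0 0 0.1 0 0 0 1; 0 0 0 0 0 0 1;0 0 0 0 0 0 1")

```text
time: 21.5
position: [0.5517, -0.1149, 0.0925]
tool_rot: [-2.988, 0.97, -0.0]
ft_force: [-0.7, 0.0, 0.5]
grip_width: 0.006
grip_force: 0.0
```

Request:
jog_arm(rows="0 0 0.05 0 0 0 1; 0 0 0 0 0 0 1;0 0 0 0 0 0 1")

```text
time: 21.88
position: [0.5517, -0.1149, 0.0921]
tool_rot: [-2.988, 0.971, -0.0]
ft_force: [-0.2, -0.2, 2.2]
grip_width: 0.006
grip_force: 0.9
```

Request:
jog_arm(rows="0 0 0.05 0 0 0 1; 0 0 0 0 0 0 1;0 0 0 0 0 0 1")

```text
time: 22.25
position: [0.5519, -0.115, 0.092]
tool_rot: [-2.988, 0.97, -0.001]
ft_force: [-1.1, 0.2, 5.3]
grip_width: 0.004
grip_force: 2.7
```

Request:
jog_arm(rows="0 0 0.05 0 0 0 1; 0 0 0 0 0 0 1;0 0 0 0 0 0 1")

```text
time: 22.62
position: [0.552, -0.1151, 0.0919]
tool_rot: [-2.987, 0.971, -0.001]
ft_force: [-2.1, 0.7, 8.4]
grip_width: 0.003
grip_force: 4.1
```

Request:
jog_arm(rows="0 0 0.05 0 0 0 1; 0 0 0 0 0 0 1;0 0 0 0 0 0 1")

```text
time: 23.0
position: [0.5521, -0.1151, 0.0919]
tool_rot: [-2.987, 0.97, -0.001]
ft_force: [-3.0, 1.9, 11.2]
grip_width: 0.006
grip_force: 5.5
```

Both front feet now give about 0.03 mm per N, so the dock is firm. I'll lift clear and check.

Request:
jog_arm(rows="0 0 -4 0 0 0 1;0 0 -5 0 0 0 1;0 0 -5 0 0 0 1;0 0 0 0 0 0 1;0 0 0 0 0 0 1")

```text
time: 23.62
position: [0.5513, -0.1146, 0.2297]
tool_rot: [-2.988, 0.97, 0.001]
ft_force: [-0.6, 0.4, -0.3]
grip_width: 0.003
grip_force: 0.0
```

Run:
```python
from h import *
a=cv2.imread("pics/scene0.png");d=imaging.get_image("scene")["img"]
cv2.imwrite("pics/f.png",cv2.resize(np.hstack([a[160:260,250:450],d[160:260,250:450]]),None,fx=2,fy=2))
```

```text
(no output)
```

View pics/f.png

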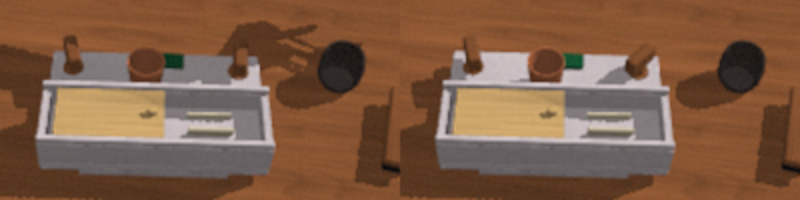

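Before (left half) and after (right half), the dock, cup, fob and tealight are in the same places. Only the left wing, at about (640,60), has turned.

```bash
python3 -c "
from bench import ticket
print(ticket.close_job())"
```

```text
the job is handed in; nothing more can be done
None
```

The left front foot was the one hanging, about 2.4 mm clear. I screwed it down about 3.8 rad clockwise, and the dock now presses firm at both front wings (I did not press the rear corners). The right wing was not turned, the arm is clear, nothing else has visibly moved, and the job is handed in.

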